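# Index the jar-capping carousel to the next hole

### The job

Index the capping carousel by one station so that the tall jar comes to stand under the capping head: pull the spring plunger's knob up out of its hole, swing the dial plate round with it, and let the pin drop fully home in the next hole so that the plate is locked, then let go. The hole was clamped by hand and is only roughly where it should be, so let the pin ride lightly and feel for it; never wrench the plate against the pin. Keep the jars standing in their nests and leave the rest of the bench alone.

Things in the scene. Friction and masses are not known exactly. Their poses are not given: they have to be found in the camera images.
- carousel: Fixed grey round bed, 336 mm across, a new place and yaw each time. Origin on the dial axis at bench level; its x axis points to the capping head and column, so the plunger starts on its -x side. It has three pin holes 145 mm from the axis: the one the pin is in, and one about 60 degrees on either way; these two were clamped by hand and may be off by up to 6 degrees.
- axis (a point): Point on the vertical axis that the dial plate turns about, at the height of the plate's top face (46 mm above the bench).
- chuck (a point): Centre of the underside of the capping head's black rubber chuck (72 mm wide), 152 mm above the bench, 85 mm from the dial axis on the bed's +x side. Its arm (256 mm high), hand lever (up to 311 mm) and column (278 mm high, 205 mm from the axis) are on the side away from the plunger.
- dial (a joint): Angle of the dial plate (rad), about 0 at the start, positive anticlockwise seen from above, stops at +-1.42. Aluminium plate 256 mm across on a vertical axis, with six jar nests (three black posts 16 mm high each) and a lug that carries the plunger. Pushed at the knob it turns with about 2 N while the pin is lifted clear, 8 to 14 N with the pin riding on the ring.
- plunger (a joint): How far the plunger is drawn up (m): 0 with the pin fully home in a hole, about 0.0075 with the pin riding on the index segments, 0.014 at its stop. Spring and weight pull it down with 5 N at 0, 6.5 N when riding and 7.5 N at the stop. The knob does not turn in its housing; it swings round with the plate.
- knob (a point): Middle of the plunger's black cylindrical knob, 27 mm in diameter, 28 mm tall, axis vertical, 145 mm from the dial axis, 93 mm above the bench with the pin home. Knob top 13 mm above this point, underside 15 mm below it; the 23 mm wide steel housing under it has its top 21 mm below this point with the pin home. Nothing tall within 75 mm.
- pin: The plunger's steel pin, 10 mm wide, chamfered 1 mm at its foot, straight under the knob; origin at the centre of its foot. It reaches 8 mm into a 12 mm hole of the index segments: a flat steel ring in three pieces, 130 to 164 mm from the axis, top 34 mm above the bench, on which it can ride from piece to piece. Never press it on anything with more than 30 N.
- tall_jar: The jar wanted under the capping head: the only tall one on the dial plate, 62 mm wide, 92 mm high, 0.25 to 0.5 kg, loose in a nest 60 degrees to one side of the head. Origin at the centre of its underside. If it stands anticlockwise of the head (seen from above) the plate must turn clockwise, else anticlockwise.
- squat_jar: Short jar, 62 mm wide, 60 mm high, in the nest on the other side of the head. Origin at the centre of its underside.
- squat_done: Short jar already closed, 62 mm wide, 60 mm high, that stands under the head at the start. Origin at the centre of its underside.
- pickle_jar: Bystander: closed pickle jar on the bench, 82 mm wide, 118 mm high. Origin at the centre of its underside.
- lid_stack: Bystander: stack of five brass-coloured jar lids, 57 mm wide, 45 mm high. Origin at the centre of its underside.
- spanner: Bystander: open-ended spanner lying on the bench, 170 mm long. Origin at the middle of its length, underside.
Things that resemble listed ones, but are neither listed nor needed, are in the scene too. What is shaped like the tall_jar but pink or turquoise is not meant.

How it is judged:
On the way, in this order (a step that is already met when the one before it is completed fails the run):
1. the plunger is drawn up until its pin is clear of the hole, the plate still at its first station (value of joint plunger above 0.0078 m and value of joint dial between -0.15 and 0.15 rad), for 0.1 s.
2. the plate is swung well towards the next station with the pin out of the holes (value of joint plunger above 0.005 m and (value of joint dial above 0.7 rad or value of joint dial below -0.7 rad)), for 0.1 s.
At the end, for the whole second after the job is handed in: The pin is fully home (plunger within 2 mm of 0) in the next hole, the tall jar is under the chuck (axes within 14 mm), all three jars stand upright (0.1 rad) and at rest in their nests on the dial plate, and the pickle jar, lids and spanner are within 30 mm of where they were (value of joint plunger below 0.002 m and horizontal distance between tall_jar and chuck below 0.014 m and angle between each of tall_jar, squat_jar, squat_done's own z axis and vertical below 0.1 rad and height (world z) of tall_jar between 0.042 and 0.052 m and height (world z) of squat_jar between 0.042 and 0.052 m and height (world z) of squat_done between 0.042 and 0.052 m and linear speed of tall_jar below 0.02 m/s and distance of each of pickle_jar, lid_stack, spanner from where it was at the start of the episode below 0.03 m); the robot touches nothing.
It fails at once if the pin is pressed or wrenched against the index segments or anything else with more than 30 N (contact force between pin and anything else above 30 N).
It fails at once if a jar on the plate tips (angle between any of tall_jar, squat_jar, squat_done's own z axis and vertical above 0.35 rad).
It fails at once if the pickle jar, the lids or the spanner are knocked out of place (distance of any of pickle_jar, lid_stack, spanner from where it was at the start of the episode above 0.05 m).
It also fails if it takes over 61 s, if anything falls off the work surface, if the arm or the gripper's body presses on something with over 40 N, if the wrist force passes 120 N, or if a joint passes its speed limit or range.

### The arm

A 7-joint arm with a two-finger parallel gripper is mounted at the origin on the work surface. World frame = base frame: x ahead of the robot, y to its left, z up, the work surface at z = 0. Lengths are in m, angles in rad, forces in N, time in s.
With the tool pointing down it reaches from about 0.4 to 0.85 m from the base axis. Payload 4.5 kg.
Tool frame: the origin (TCP) lies at the very end of the fingers, on their centre line; the grasp point (between the pads) lies 19 mm behind it (tcp_to_grasp is the z of the grasp point in the tool frame, in m); z points along the fingers, y is the line along which they close (so a half turn about z gives the same grasp; the last joint's range is limited). The gripper opens to 88 mm and grips with 3 to 60 N. Pads are 18 mm wide; open, the fingers measure 123 mm over their backs; the gripper's body (75 mm by 187 mm) begins 45 mm behind the grasp point.
Start: joints at [-1.298, 0.689, -0.195, 1.565, 0.157, 0.902, -0.215], TCP at [0.148, 0.607, 0.239] pointing down, gripper open.
Joint ranges: [-3.01, 3.01], [-0.46, 2.08], [-1.47, 1.51], [0.13, 2.56], [-1, 4.14], [0.04, 2.09], [-2.66, 2.66]. Speed limits (rad/s): [2.57, 2.57, 3.14, 3.14, 3.14, 3.14, 3.14].

### API

Orientations are given as a unit quaternion [x, y, z, w].
In Python, from plant import * gives the robot as it stands. The module is installed in compiled form; this text tells all that it offers.
- The arm moves only by the shell command python3 -m jog 'ROWS' [OPENING] [FORCE]. ROWS is JSON, a list that holds one entry, the list of rows, each a list of 6 numbers: the shift along the tool's x, y, z in m, then the turn, a rotation vector about the tool's x, y, z in rad. In form: [[[dx, dy, dz, ax, ay, az], ...]]. A call has 1 to 12 rows; each row shifts and turns the commanded pose from where the row before left it, along the tool's axes as they then stand; what a row does not reach is not made up. A row lasts 1/8 s, in which the tool goes at most 62.5 mm and 10.7 degrees, less where a joint would pass 70% of its speed; a pose out of reach is approached as far as the arm can. A call with a gripper value outside its range is refused whole. OPENING is the finger opening in m, from 0 to 0.0881, set as the call begins (- or left out, the last holds). The fingers move at their own pace and stop on an object; FORCE is the grip in N (left out, the last holds). Time passes only in rows, so rows that do not move let the fingers close. It gives the time, the measured TCP pose, the force, the opening and the grip force at its end, in the units of the state.
- get_state(): the state, without advancing time (a new reading comes with each control period).
- snapshot(name): name is "side" or "top"; returns a dict with "frame" (420x560x3 uint8, red, green, blue), "mtx" (3x3 intrinsics, pixels), "xyz" and "orientation" of the camera in the world. Camera axes: x right, y down, z forward; pixel columns grow to the right and rows downward; lengths in m; the calibration is good to about 2 mm. A picture is of the moment at which its call begins. There is no depth.
- finish_job(): hands the job in; it is judged then, once.
The state is a dict: "clock": time; "q": joint angles; "qd": joint speeds; "joint_torque": joint torques, N m; "tool_pos": TCP position; "eef_rot": TCP orientation; "contact_force": force on the tool from outside, world axes, zero at the start; "moment": the same for the moment, N m; "opening": opening from 0.0 (shut) to 1.0 (fully open); "finger_force": force on a finger pad.
Only numpy, scipy, OpenCV 4.12 (cv2) and the standard library are available. Lean on these libraries where they do the work, as an engineer would, in place of code of your own. Each camera call takes 0.05 s, during which the arm holds its last target. There are 200 camera calls.

## Working session

There is one attempt and no reset: what is moved stays moved. The work goes in short steps, Python scripts to look and compute and a shell command to move; the robot and the scene stay as the last step left them, time stands still between calls to the robot, and variables do not carry over. Pictures are saved under pics/ and viewed, at most 10 in all, crops included, and the job is handed in when it is done.

```bash
mkdir -p pics; cat > h.py <<'E'
from plant import *
import numpy as np, cv2
from scipy.spatial.transform import Rotation as R
def snap(n,f):
    s=snapshot(n); cv2.imwrite('pics/'+f,s['frame'][:,:,::-1]); 
    np.savez('pics/'+f+'.npz',mtx=s['mtx'],xyz=s['xyz'],o=s['orientation']); return s
def ray(f,u,v,z):
    d=np.load('pics/'+f+'.npz'); o=d['o']; M=R.from_quat(o).as_matrix() if o.size==4 else o
    r=M@np.linalg.solve(d['mtx'],[u,v,1]); c=d['xyz']; return c+r*(z-c[2])/r[2]
def proj(f,p):
    d=np.load('pics/'+f+'.npz'); o=d['o']; M=R.from_quat(o).as_matrix() if o.size==4 else o
    q=d['mtx']@(M.T@(np.array(p)-d['xyz'])); return q[:2]/q[2]
E
python3 - <<'E'
from h import *
for n in('top','side'):
    s=snap(n,n+'1.png'); print(n,s['xyz'],s['orientation'])
st=get_state(); print(st['clock'],st['tool_pos'],st['eef_rot'],st['contact_force'],st['opening'])
E
```

```text
top [0.41310206 0.02134425 1.05247847] [-0.69880941  0.71150389 -0.0529474   0.05122684]
side [0.48747974 0.77192316 0.54142467] [-0.04460106  0.86427636 -0.50085319  0.01353494]
0.1 [0.14779076 0.60670412 0.23801988] [ 1.19103648e-01  9.92881501e-01 -8.03374310e-04 -1.03225113e-05] [ 0.4030532   0.65525537 -0.35004566] 0.9954328260413537
```

View pics/top1.png

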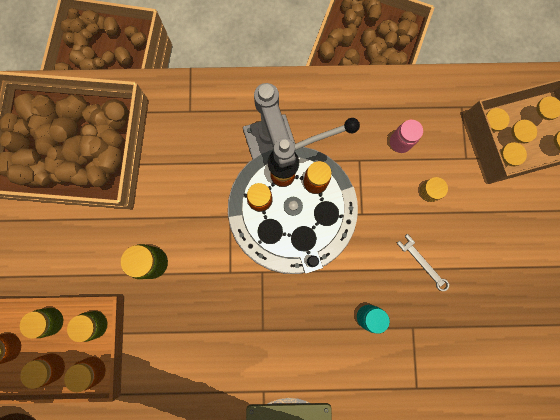

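View pics/side1.png

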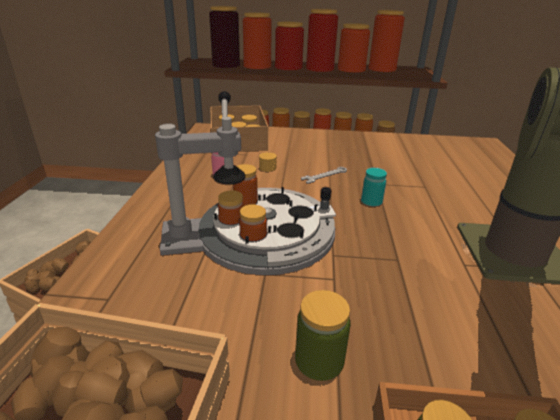

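The top view shows the dial axis at about (293,206), the knob at (312,261) and the chuck near (283,160). The tall jar is at (318,175), clockwise of the head, so the plate must turn anticlockwise. The side view confirms it: the tall jar is at (245,185), with the squat jars at (230,208) and (253,222).

```bash
python3 - <<'E'
from h import *
for f in('top1.png','side1.png'):
    im=cv2.imread('pics/'+f); 
    c=im[135:285,215:375] if f[0]=='t' else im[160:260,190:350]
    cv2.imwrite('pics/c_'+f,cv2.resize(c,None,fx=4.5 if f[0]=='t' else 5,fy=4.5 if f[0]=='t' else 5,interpolation=cv2.INTER_CUBIC)[:600])
E
```

```text
(no output)
```

View pics/c_top1.png

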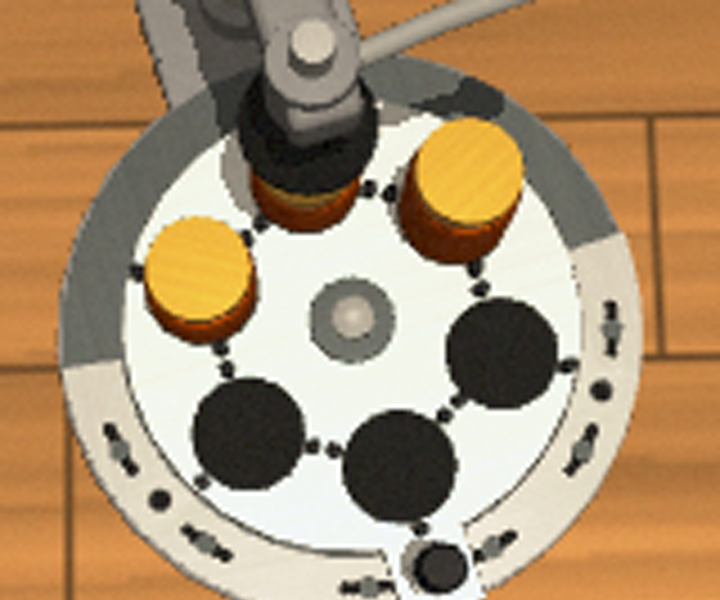

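View pics/c_side1.png

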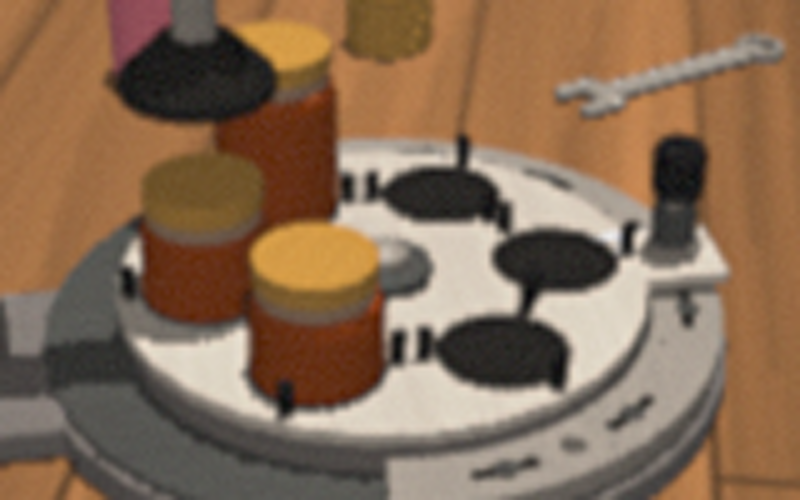

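The crops put the knob top at (312.8,260.8) in the top view, with the next (anticlockwise) hole at (348.3,221.7). In the side view the knob middle is at (325.8,194).

```bash
python3 - <<'E'
from h import *
T='top1.png';S='side1.png'
k=ray(T,312.8,260.8,.106); ks=ray(S,325.8,194.5,.093); h=ray(T,348.3,221.7,.034); h2=ray(T,215+160/4.5,135+499/4.5,.034)
ns=[ray(T,215+u/4.5,135+v/4.5,.046) for u,v in((502,353),(400,466),(248,434))]
import itertools
P=np.array([n[:2] for n in ns]); 
# circle centre through 3 nests
A=2*(P[1:]-P[0]); b=(P[1:]**2).sum(1)-(P[0]**2).sum(); a=np.linalg.solve(A,b)
print('knob',k,ks,'hole',h,h2,'axis',a,'nest r',np.linalg.norm(P-a,axis=1))
a2=ray(T,293,206.1,.05)[:2]; print('axis2',a2)
for c in(a,a2):
  print('r knob',np.linalg.norm(k[:2]-c),np.linalg.norm(ks[:2]-c),'r hole',np.linalg.norm(h[:2]-c),np.linalg.norm(h2[:2]-c))
  an=lambda p:np.degrees(np.arctan2(p[1]-c[1],p[0]-c[0]))
  print('ang',an(k),an(ks),an(h),an(h)-an(k),an(h2)-an(k), 'nests',[an(n) for n in ns])
j=ray(T,215+470/4.5,135+170/4.5,.046+.092); print('talljar',j)
st=get_state(); print(R.from_quat(st['eef_rot']).as_matrix().round(3))
E
```

```text
knob [ 0.44414983 -0.061793    0.106     ] [ 0.44374492 -0.05342658  0.093     ] hole [ 0.54279286 -0.16056437  0.034     ] [0.48631413 0.08613742 0.034     ] axis [ 0.58320375 -0.02173267] nest r [0.08571007 0.08571007 0.08571007]
axis2 [ 0.58242748 -0.02152187]
r knob 0.14470944351555395 0.14301493315615676 r hole 0.14459350423880524 0.14499500893570477
ang -163.9287274997509 -167.19623237128465 -106.22913056082372 57.69959693892717 295.8591186287864 nests [np.float64(-103.62623003457331), np.float64(-163.06212532967322), np.float64(137.12797836052744)]
r knob 0.14402247130521323 0.14230518080823376 r hole 0.14458118334091155 0.14432012360221042
ang -163.76265424725997 -167.04420737883922 -105.91041465323332 57.852239594026656 295.5196915036249 nests [np.float64(-103.0888689175364), np.float64(-162.7738569770722), np.float64(136.87610096878652)]
talljar [ 0.64426858 -0.08049104  0.138     ]
[[-0.972  0.237 -0.   ]
 [ 0.237  0.972 -0.002]
 [-0.    -0.002 -1.   ]]
```

```bash
python3 -m jog '[[[-0.034,-0.023,0,0,0,0],[-0.034,-0.023,0,0,0,0],[-0.034,-0.023,0,0,0,0],[-0.034,-0.023,0,0,0,0],[-0.034,-0.023,0,0,0,0],[-0.034,-0.023,0,0,0,0],[-0.034,-0.023,0,0,0,0],[-0.034,-0.023,0,0,0,0],[-0.034,-0.023,0,0,0,0],[-0.034,-0.023,0,0,0,0]]]' 0.07 20
python3 -m jog '[[[-0.011,-0.034,0,0,0,0],[-0.011,-0.034,0,0,0,0],[-0.011,-0.034,0,0,0,0],[-0.011,-0.034,0,0,0,0],[-0.011,-0.034,0,0,0,0],[-0.011,-0.034,0,0,0,0],[-0.011,-0.034,0,0,0,0],[-0.011,-0.034,0,0,0,0],[-0.011,-0.034,0,0,0,0],[-0.011,-0.034,0,0,0,0]]]'
python3 -c "
from h import *
s=get_state();print(s['q'],s['tool_pos'])"
```

```text
clock: 1.35
tool_pos: [0.4244, 0.3022, 0.2385]
eef_rot: [0.119, 0.993, -0.0, -0.0]
contact_force: [0.1, 0.3, 0.2]
opening: 0.794
finger_force: 0.0
clock: 2.6
tool_pos: [0.4501, -0.0542, 0.2385]
eef_rot: [0.119, 0.993, 0.0, -0.0]
contact_force: [0.4, 0.0, 0.4]
opening: 0.798
finger_force: 0.0
[ 0.21593646  0.48102502 -0.29440536  2.05870323  0.22887187  0.63256803
  1.09964352] [ 0.45008401 -0.05416534  0.23854847]
```

```bash
python3 -m jog '[[[0,0,0,0,0,0.18],[0,0,0,0,0,0.18],[0,0,0,0,0,0.18],[0,0,0,0,0,0.18],[0,0,0,0,0,0.18],[0,0,0,0,0,0.18],[0,0,0,0,0,0.18],[0,0,0,0,0,0.18],[0,0,0,0,0,0.18],[0,0,0,0,0,0.18],[0,0,0,0,0,0.18],[0,0,0,0,0,0.18]]]'
python3 -m jog '[[[0,0,0.02,0,0,0.152],[0,0,0.03,0,0,0.152],[0,0,0.03,0,0,0.152],[0,0,0,0,0,0]]]'
python3 - <<'E'
from h import *
s=get_state();print(s['q'],s['tool_pos']);M=R.from_quat(s['eef_rot']).as_matrix()
print(M.round(3),'tool-frame to knob',M.T@(np.array([.444,-.0607,.074])-s['tool_pos']))
snap('side','side2.png');im=cv2.imread('pics/side2.png')
cv2.imwrite('pics/c_side2.png',cv2.resize(im[90:250,200:400],None,fx=3.7,fy=3.7,interpolation=cv2.INTER_CUBIC))
print('proj tcp',proj('side2.png',s['tool_pos']),'knob',proj('side2.png',[.444,-.0607,.093]))
E
```

```text
clock: 4.1
tool_pos: [0.45, -0.0528, 0.2385]
eef_rot: [0.933, 0.36, -0.0, -0.0]
contact_force: [-1.1, 0.1, -0.9]
opening: 0.797
finger_force: 0.0
clock: 4.6
tool_pos: [0.4488, -0.0527, 0.1573]
eef_rot: [0.99, 0.144, -0.002, -0.0]
contact_force: [0.5, -0.2, 0.1]
opening: 0.791
finger_force: 0.0
[-0.20452031  0.65408844  0.35341514  2.16565218 -0.55213441  0.41303686
 -0.68743087] [ 0.44881216 -0.05265444  0.15727109]
[[ 0.959  0.284 -0.005]
 [ 0.284 -0.959  0.   ]
 [-0.004 -0.002 -1.   ]] tool-frame to knob [-0.00653989  0.00648021  0.08328985]
proj tcp [325.80834377 170.27392677] knob [325.66391044 193.05377772]
```

View pics/c_side2.png

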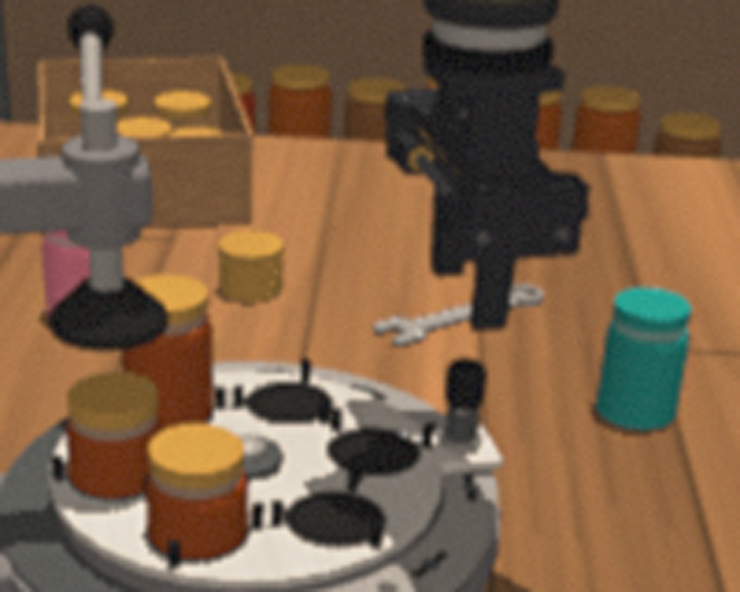

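The knob is at (325.7,193.8) in the side view, which agrees with the projected estimate (325.7,193.1). I'll descend around it and close gently.

```bash
python3 -m jog '[[[-0.0065,0.0065,0,0,0,0],[0,0,0.02,0,0,0],[0,0,0.02,0,0,0],[0,0,0.02,0,0,0],[0,0,0.015,0,0,0],[0,0,0.008,0,0,0],[0,0,0,0,0,0],[0,0,0,0,0,0]]]' 0.07 3
python3 -m jog '[[[0,0,0,0,0,0],[0,0,0,0,0,0],[0,0,0,0,0,0],[0,0,0,0,0,0],[0,0,0,0,0,0],[0,0,0,0,0,0]]]' 0.033 3
python3 -m jog '[[[0,0,0,0,0,0],[0,0,0,0,0,0],[0,0,0,0,0,0],[0,0,0,0,0,0]]]' 0.02 3
python3 -c "
from h import *
s=get_state();M=R.from_quat(s['eef_rot']).as_matrix();print(M.T@s['contact_force'],s['moment'])"
```

```text
clock: 5.65
tool_pos: [0.4462, -0.0612, 0.0764]
eef_rot: [0.99, 0.143, 0.001, 0.0]
contact_force: [0.4, 0.2, 0.5]
opening: 0.79
finger_force: 0.0
clock: 6.4
tool_pos: [0.4458, -0.061, 0.0757]
eef_rot: [0.99, 0.143, -0.0, -0.0]
contact_force: [-1.0, 1.3, -0.4]
opening: 0.374
finger_force: 0.0
clock: 6.9
tool_pos: [0.4459, -0.0612, 0.0757]
eef_rot: [0.99, 0.143, 0.0, 0.0]
contact_force: [1.5, -1.8, -0.1]
opening: 0.303
finger_force: 3.0
[0.8708193  2.17477374 0.05432448] [-0.2726937   0.15969761 -0.01402713]
```

```bash
python3 -m jog '[[[0,0.0004,0,0,0,0],[0,0,0,0,0,0],[0,0,0,0,0,0]]]' 0.02 10
python3 -c "
from h import *
s=get_state();M=R.from_quat(s['eef_rot']).as_matrix();print(M.T@s['contact_force'])"
python3 -m jog '[[[0,0,0,0,0,0],[0,0,0,0,0,0],[0,0,0,0,0,0]]]' 0.02 25
python3 -c "
from h import *
s=get_state();M=R.from_quat(s['eef_rot']).as_matrix();print(M.T@s['contact_force'])"
```

```text
clock: 7.28
tool_pos: [0.4459, -0.0612, 0.0757]
eef_rot: [0.99, 0.143, -0.0, -0.0]
contact_force: [0.3, 0.1, 0.5]
opening: 0.303
finger_force: 10.0
[ 0.34708991  0.02799696 -0.51822857]
clock: 7.65
tool_pos: [0.4459, -0.0612, 0.0757]
eef_rot: [0.99, 0.143, -0.0, -0.0]
contact_force: [-0.4, 0.4, -0.5]
opening: 0.295
finger_force: 25.0
[-0.2339843  -0.48959144  0.48796659]
```

```bash
python3 -m jog '[[[0,0,-0.003,0,0,0],[0,0,-0.003,0,0,0],[0,0,-0.003,0,0,0],[0,0,-0.0025,0,0,0],[0,0,0,0,0,0],[0,0,0,0,0,0]]]' 0.02 25
python3 -c "
from h import *
s=get_state();M=R.from_quat(s['eef_rot']).as_matrix();print(M.T@s['contact_force'],s['tool_pos'])
c=np.array([.583,-.0216]);d=s['tool_pos'][:2]-c;print(np.linalg.norm(d),np.degrees(np.arctan2(d[1],d[0])), np.degrees(np.arctan2(M[1,1],M[0,1])))"
```

```text
clock: 8.4
tool_pos: [0.4458, -0.0613, 0.0871]
eef_rot: [0.99, 0.143, -0.0, -0.0]
contact_force: [-0.0, 1.3, -5.8]
opening: 0.298
finger_force: 25.0
[ 0.33567909 -1.24865775  5.83552818] [ 0.44584489 -0.06127603  0.0871483 ]
0.1427785399699425 -163.86597726510587 -73.56123014744044
```

```bash
python3 -m jog '[[[0.0001,0.0036,0,0,0,-0.025],[0.0002,0.0072,0,0,0,-0.05],[0.0002,0.0072,0,0,0,-0.05],[0.0002,0.0072,0,0,0,-0.05],[0.0002,0.0072,0,0,0,-0.05],[0.0001,0.0036,0,0,0,-0.025],[0,0,0,0,0,0]]]'
cat > st.py <<'E'
from h import *
s=get_state();M=R.from_quat(s['eef_rot']).as_matrix();p=s['tool_pos'];c=np.array([.583,-.0216]);d=p[:2]-c
print('F_tool',(M.T@s['contact_force']).round(2),'z',round(p[2],4),'r',np.linalg.norm(d).round(4),'dial pos',np.degrees(np.arctan2(d[1],d[0])).round(2)+163.87,'rot',np.degrees(np.arctan2(M[1,1],M[0,1])).round(2)+73.56,p.round(4))
E
python3 st.py
```

```text
clock: 9.28
tool_pos: [0.4608, -0.0951, 0.0872]
eef_rot: [0.964, 0.265, 0.0, 0.001]
contact_force: [0.7, -0.7, -7.4]
opening: 0.3
finger_force: 25.0
F_tool [0.23 0.92 7.39] z 0.0872 r 0.1426 dial pos 14.890000000000015 rot 14.310000000000002 [ 0.4608 -0.0951  0.0872]
```

```bash
python3 -m jog '[[[0.0001,0.0036,0,0,0,-0.025],[0.0002,0.0072,0,0,0,-0.05],[0.0002,0.0072,0,0,0,-0.05],[0.0002,0.0072,0,0,0,-0.05],[0.0002,0.0072,0,0,0,-0.05],[0.0002,0.0072,0,0,0,-0.05],[0.0002,0.0072,0,0,0,-0.05],[0.0002,0.0072,0,0,0,-0.05],[0.0002,0.0072,0,0,0,-0.05],[0.0002,0.0072,0,0,0,-0.05],[0.0002,0.0072,0,0,0,-0.05],[0,0,0,0,0,0]]]'
python3 st.py
```

```text
clock: 10.78
tool_pos: [0.5157, -0.1471, 0.0873]
eef_rot: [0.862, 0.507, 0.001, 0.001]
contact_force: [-0.2, 0.9, -7.9]
opening: 0.298
finger_force: 25.0
F_tool [ 0.67 -0.57  7.89] z 0.0873 r 0.1424 dial pos 45.66000000000001 rot 44.46 [ 0.5157 -0.1471  0.0873]
```

```bash
python3 -m jog '[[[0.0001,0.0036,0,0,0,-0.025],[0.0002,0.0072,0,0,0,-0.05],[0.0002,0.0072,0,0,0,-0.05],[0.0001,0.0043,0,0,0,-0.03],[0.0001,0.0036,0,0,0,-0.025],[0,0,0.0015,0,0,0],[0,0,0.0015,0,0,0],[0,0,0,0,0,0]]]'; python3 st.py
python3 -m jog '[[[0,0,0.0005,0,0,0],[0,0,0,0,0,0]]]'; python3 st.py
python3 - <<'E'
from h import *
snap('top','top3.png');im=cv2.imread('pics/top3.png')
cv2.imwrite('pics/c_top3.png',cv2.resize(im[135:285,215:375],None,fx=4,fy=4,interpolation=cv2.INTER_CUBIC))
E
```

```text
clock: 11.78
tool_pos: [0.5386, -0.1569, 0.0842]
eef_rot: [0.813, 0.582, 0.0, 0.001]
contact_force: [-0.4, 0.4, -7.3]
opening: 0.298
finger_force: 25.0
F_tool [ 0.2  -0.54  7.3 ] z 0.0842 r 0.1424 dial pos 55.72 rot 54.71 [ 0.5386 -0.1569  0.0842]
clock: 12.02
tool_pos: [0.5387, -0.1569, 0.0839]
eef_rot: [0.813, 0.582, 0.0, 0.001]
contact_force: [1.1, -0.1, -6.4]
opening: 0.294
finger_force: 25.0
F_tool [0.29 1.06 6.42] z 0.0839 r 0.1424 dial pos 55.72 rot 54.71 [ 0.5387 -0.1569  0.0839]
```

View pics/c_top3.png

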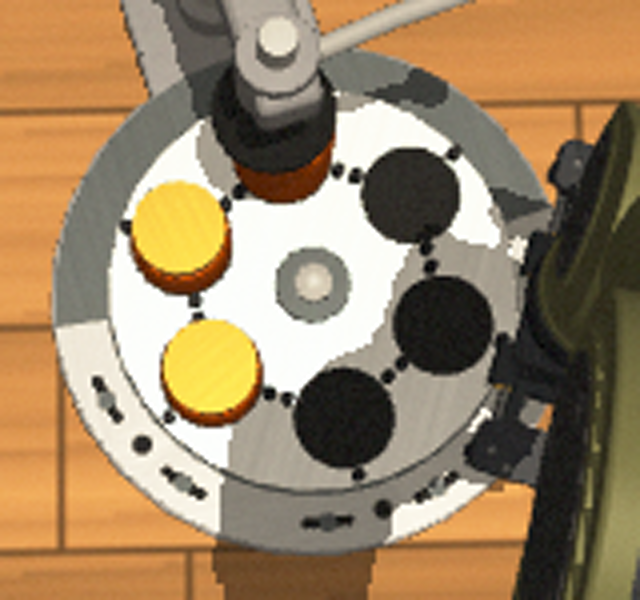

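The view shows the tall jar nearly under the head and all jars standing. The nests are at crop (410,195), (443,325) and (345,418), and I can use them to check the plate angle.

```bash
python3 - <<'E'
from h import *
c=np.array([.583,-.0216])
for u,v,o in((443,325,-103.4),(345,418,-162.9)):
    p=ray('top3.png',215+u/4,135+v/4,.046)[:2]; d=p-c; print(np.linalg.norm(d),np.degrees(np.arctan2(d[1],d[0])))
E
python3 -m jog '[[[0,0,0.0004,0,0,0],[0,0,0,0,0,0]]]'; python3 st.py
python3 -m jog '[[[0,0,0.0004,0,0,0],[0,0,0,0,0,0]]]'; python3 st.py
```

```text
0.08554913288440873 -108.4164091006072
0.08602659422661338 -167.57326064734306
clock: 12.32
tool_pos: [0.5384, -0.1568, 0.0834]
eef_rot: [0.813, 0.582, 0.0, 0.0]
contact_force: [1.1, -0.8, -6.3]
opening: 0.296
finger_force: 25.0
F_tool [-0.42  1.32  6.34] z 0.0834 r 0.1424 dial pos 55.61 rot 54.7 [ 0.5384 -0.1568  0.0834]
clock: 12.58
tool_pos: [0.5384, -0.1568, 0.0831]
eef_rot: [0.813, 0.582, 0.0, 0.0]
contact_force: [0.9, -0.6, -4.4]
opening: 0.295
finger_force: 25.0
F_tool [-0.31  1.    4.4 ] z 0.0831 r 0.1423 dial pos 55.620000000000005 rot 54.71 [ 0.5384 -0.1568  0.0831]
```

```bash
python3 -m jog '[[[0,0,0.0004,0,0,0],[0,0,0,0,0,0]]]' - 10; python3 st.py
python3 -m jog '[[[0,0,0,0,0,0],[0,0,0,0,0,0],[0,0,0,0,0,0]]]' 0.029 10; python3 st.py
python3 -m jog '[[[0,0.001,0,0,0,-0.007],[0,0.001,0,0,0,-0.007],[0,0,0,0,0,0]]]'; python3 st.py
```

```text
clock: 12.82
tool_pos: [0.5384, -0.1568, 0.0829]
eef_rot: [0.814, 0.581, 0.0, 0.0]
contact_force: [1.8, -0.3, -0.8]
opening: 0.298
finger_force: 10.0
F_tool [0.33 1.77 0.8 ] z 0.0829 r 0.1423 dial pos 55.60000000000001 rot 54.67 [ 0.5384 -0.1568  0.0829]
clock: 13.2
tool_pos: [0.5378, -0.1565, 0.0825]
eef_rot: [0.813, 0.582, -0.0, -0.0]
contact_force: [0.5, -0.2, -0.4]
opening: 0.33
finger_force: 0.0
F_tool [-0.05  0.5   0.38] z 0.0825 r 0.1423 dial pos 55.35000000000001 rot 54.71 [ 0.5378 -0.1565  0.0825]
clock: 13.58
tool_pos: [0.5394, -0.1571, 0.0824]
eef_rot: [0.809, 0.587, -0.0, -0.0]
contact_force: [-0.7, 0.7, 1.2]
opening: 0.329
finger_force: 0.6
F_tool [ 0.45 -0.88 -1.21] z 0.0824 r 0.1423 dial pos 56.05000000000001 rot 55.52 [ 0.5394 -0.1571  0.0824]
```

```bash
for i in 1; do python3 -m jog '[[[0,0.001,0,0,0,-0.007],[0,0.001,0,0,0,-0.007],[0,0,0,0,0,0]]]' >/dev/null; python3 st.py
python3 -m jog '[[[0,0.0007,0,0,0,-0.005],[0,0.0007,0,0,0,-0.005],[0,0,0,0,0,0]]]'>/dev/null; python3 st.py; done
```

```text
F_tool [ 0.33 -4.98 -2.41] z 0.0821 r 0.1421 dial pos 56.22 rot 56.35 [ 0.5399 -0.157   0.0821]
F_tool [ 1.3  -6.76 -3.84] z 0.082 r 0.142 dial pos 56.370000000000005 rot 56.92 [ 0.5403 -0.157   0.082 ]
```

```bash
python3 -m jog '[[[0,0.0007,0,0,0,-0.003],[0,0.0007,0,0,0,-0.003],[0,0,0,0,0,0]]]'>/dev/null; python3 st.py
python3 -m jog '[[[0,0.0007,0,0,0,-0.003],[0,0.0007,0,0,0,-0.003],[0,0,0,0,0,0]]]'>/dev/null; python3 st.py
```

```text
F_tool [ 1.68 -6.79 -3.51] z 0.082 r 0.142 dial pos 56.82000000000001 rot 57.260000000000005 [ 0.5414 -0.1574  0.082 ]
F_tool [ 0.67 -7.06 -2.97] z 0.082 r 0.1421 dial pos 57.30000000000001 rot 57.6 [ 0.5425 -0.1578  0.082 ]
```

```bash
python3 -m jog '[[[0,0.0005,0,0,0,-0.003],[0,0.0005,0,0,0,-0.003],[0,0,0,0,0,0]]]'>/dev/null; python3 st.py
python3 -m jog '[[[0,0.0005,0,0,0,-0.003],[0,0.0005,0,0,0,-0.003],[0,0,0,0,0,0]]]'>/dev/null; python3 st.py
```

```text
F_tool [ 0.18 -3.58  1.27] z 0.0822 r 0.1424 dial pos 58.900000000000006 rot 57.93 [ 0.5462 -0.1592  0.0822]
F_tool [-0.04 -5.03  0.56] z 0.0822 r 0.1424 dial pos 58.95 rot 58.27 [ 0.5463 -0.1592  0.0822]
```

The tool jumped 4 mm ahead and then stopped, so the pin has probably found the hole. I'll unload and look.

```bash
python3 -m jog '[[[0,-0.001,0,0,0,0],[0,-0.001,0,0,0,0],[0,0,0,0,0,0]]]' 0.034 >/dev/null; python3 st.py
python3 - <<'E'
from h import *
snap('side','side4.png');im=cv2.imread('pics/side4.png')
cv2.imwrite('pics/c_side4.png',cv2.resize(im[120:260,180:380],None,fx=4,fy=4,interpolation=cv2.INTER_CUBIC))
E
```

```text
F_tool [ 0.25  1.31 -0.81] z 0.0829 r 0.1425 dial pos 59.25 rot 58.260000000000005 [ 0.547  -0.1595  0.0829]
```

View pics/c_side4.png

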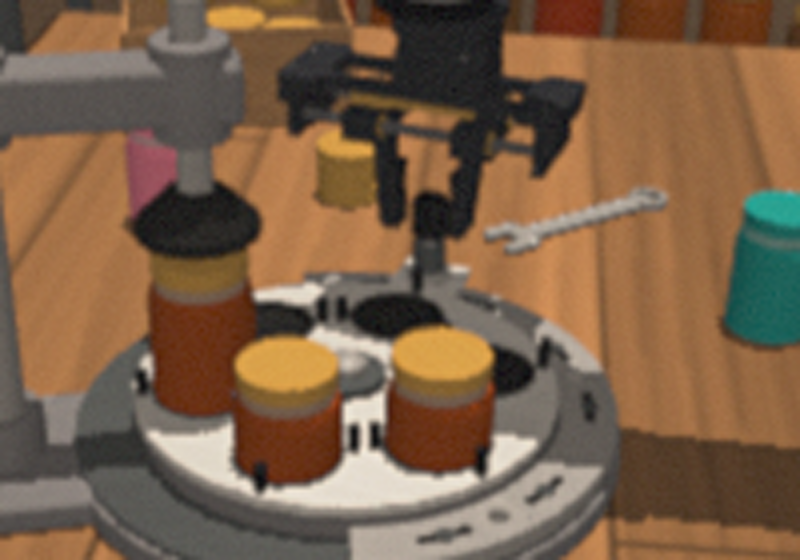

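The tall jar is under the chuck and the knob sits low between the fingertips, with its top at about (287.5,169) and its underside at about (287,177). I'll compare that with the projected home and riding heights.

```bash
python3 - <<'E'
from h import *
for p in([.5450,-.1616],[.5462,-.1592]):
  for z in(.106,.078,.1135,.0855): print(p,z,proj('side4.png',p+[z]).round(1))
im=cv2.imread('pics/side4.png'); print(im[162:190,286:289].mean((1,2)).round(0))
E
```

```text
[0.545, -0.1616] 0.106 [287.4 168.2]
[0.545, -0.1616] 0.078 [287.1 177.7]
[0.545, -0.1616] 0.1135 [287.5 165.6]
[0.545, -0.1616] 0.0855 [287.1 175.2]
[0.5462, -0.1592] 0.106 [286.9 168.6]
[0.5462, -0.1592] 0.078 [286.5 178.1]
[0.5462, -0.1592] 0.1135 [286.9 166. ]
[0.5462, -0.1592] 0.0855 [286.6 175.6]
[109. 112. 113. 115. 108.  79.  39.  16.  24.  28.  26.  27.  25.  26.
  25.  26.  28.  40.  66.  73.  59.  56.  58.  56.  57.  59.  73.  95.]
```

```bash
python3 -m jog '[[[0,0,0,0,0,0],[0,0,0,0,0,0],[0,0,0,0,0,0],[0,0,-0.01,0,0,0],[0,0,-0.02,0,0,0],[0,0,-0.03,0,0,0],[0,0,-0.03,0,0,0],[0,0,0,0,0,0]]]' 0.055; python3 - <<'E'
from h import *
snap('side','side5.png');snap('top','top5.png')
a=cv2.imread('pics/side1.png')[165:225,300:350];b=cv2.imread('pics/side5.png')[145:205,262:312]
t=cv2.imread('pics/top5.png')[135:285,215:375]
f=lambda x,s:cv2.resize(x,None,fx=s,fy=s,interpolation=cv2.INTER_CUBIC)
cv2.imwrite('pics/c5.png',np.hstack([np.vstack([f(a,5),f(b,5)]),f(t,3.2)[:480].copy() if 0 else cv2.copyMakeBorder(f(t,3.4),0,90,0,0,0)]))
E
python3 -c "
import cv2;print(cv2.imread('pics/c5.png').shape)"
```

```text
clock: 17.25
tool_pos: [0.5475, -0.1596, 0.1752]
eef_rot: [0.795, 0.607, 0.002, 0.002]
contact_force: [0.9, 0.4, -0.5]
opening: 0.623
finger_force: 0.0
(600, 794, 3)
```

View pics/c5.png

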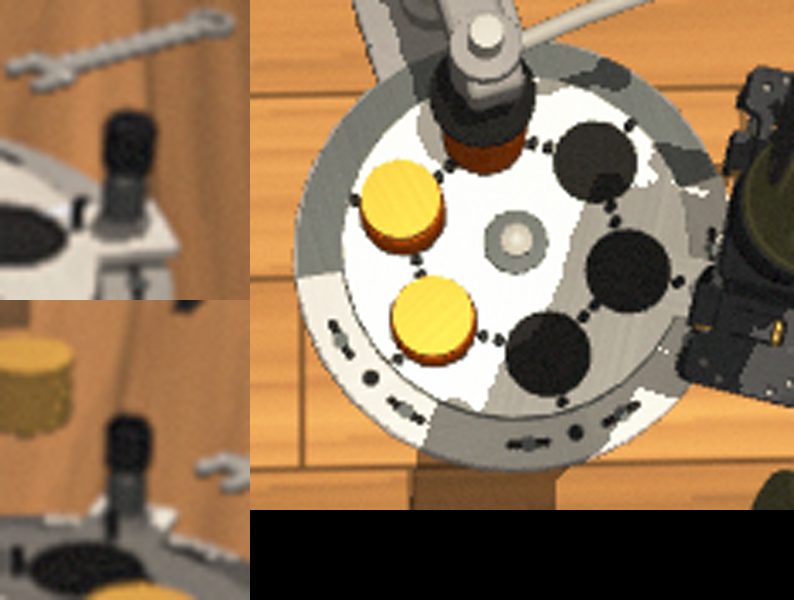

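The new picture shows the same proportions of knob to housing as at the start: about 70:50 before and 60:40 now, at slightly greater range. The pin is therefore home. All three jars stand in their nests, the tall one is under the chuck, and the gripper is clear.

```bash
python3 -c "
from plant import *
print(finish_job())"
```

```text
the job is handed in; nothing more can be done
None
```

I turned the carousel one station anticlockwise and handed the job in. The last camera pictures show the pin home in the next hole, the tall jar under the capping head and all three jars standing, but no verdict came back.

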